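# Load the block heater and start the run

### The arm

A 6-joint arm with a two-finger parallel gripper is mounted at the origin on the work surface. World frame = base frame: x ahead of the robot, y to its left, z up, the work surface at z = 0. Lengths are in m, angles in rad, forces in N, time in s.
With the tool pointing down it reaches from about 0.3 to 0.875 m from the base axis. Payload 6.4 kg.
Tool frame: the origin (TCP) lies on the centre line of the jaws, within the pads' length; the fingertips stand 8 mm ahead of it and the grasp point (between the pads) lies 11 mm behind it; z points along the fingers, y is the line along which they close (so a half turn about z gives the same grasp; the last joint's range is limited). The gripper opens to 85 mm and grips with 20 to 120 N. Pads are 22 mm wide; open, the fingers measure 114 mm over their backs; the gripper's body (76 mm by 85 mm) begins 54 mm behind the grasp point. The pads swing forward as they close: fully open they stand 13 mm farther back than shut.
Start: joints at [-1.342, 0.181, 1.607, -0, 1.354, -0.206], TCP at [0.242, -0.522, 0.239] pointing down, gripper open.
Joint ranges: [-2.99, 2.99], [-0.89, 2.07], [0.3, 2.58], [-1.14, 4.28], [0, 2.63], [-3.12, 3.12]. Speed limits (rad/s): [2.57, 2.57, 3.01, 3.14, 3.14, 3.14].

### API

Orientations are given as a unit quaternion [w, x, y, z].
In Python, from bench import ctrl gives the robot as it stands.
- The arm moves only by the shell command python3 -m handwheel 'ROWS' [OPENING]. ROWS is JSON, a list that holds one entry, the list of rows, each a list of 4 numbers: the shift along the tool's x, y, z each as a share of 20 cm, from -1 to 1, then the turn about the tool's z as a share of 1.5 rad, from -1 to 1. In form: [[[x, y, z, twist], ...]]. A call has 1 to 10 rows; each row is the pose to reach, as a shift and turn from the pose commanded when the call began, along the tool's axes at that moment; what a row does not reach only later rows make up. A row lasts 1/8 s, in which the tool goes at most 62.5 mm and 10.7 degrees, less where a joint would pass 70% of its speed; a pose out of reach is approached as far as the arm can. A call with a number of a shift or a turn outside -1 to 1 is refused whole. A call with a gripper value outside its range is refused whole. OPENING is the finger opening in mm, from 0 to 85.4, set as the call begins (- or left out, the last holds). The fingers move at their own pace and stop on an object; the grip force is fixed at half the most. Time passes only in rows, so rows that repeat a pose let the fingers close. It gives the time, the measured TCP pose, the force, the opening and the grip force at its end, in the units of the state.
- ctrl.get_obs(): the state, without advancing time (a new reading comes with each control period).
- ctrl.camera(name): name is "side" or "top"; returns a dict with "color" (480x640x3 uint8, red, green, blue), "range_z" (480x640 float32, m along the optical axis (not along the pixel's ray), 0 where there is no reading), "K" (3x3 intrinsics, pixels), "pose" (4x4, takes a point from camera to world coordinates). Camera axes: x right, y down, z forward; pixel columns grow to the right and rows downward; lengths in m; the calibration is good to about 2 mm. A picture is of the moment at which its call begins.
- ctrl.hand_in(): hands the job in; it is judged then, once.
The state is a dict: "time_s": time; "q": joint angles; "dq": joint speeds; "joint_efforts": joint torques, N m; "eef_pos": TCP position; "eef_rot": TCP orientation; "wrist_force": force on the tool from outside, world axes, zero at the start; "torque": the same for the moment, N m; "opening": opening from 0.0 (shut) to 1.0 (fully open); "grasp_force": force on a finger pad.
Only numpy, scipy, OpenCV 4.12 (cv2) and the standard library are available. Lean on these libraries where they do the work, as an engineer would, in place of code of your own. Each camera call takes 0.05 s, during which the arm holds its last target. There are 200 camera calls.

### The job

Get the block heater ready and start it: stand every vial on the bench upright in a ring of its own on the heater, flat on the heater's top, wide vials in the wide rings and slim vials in the slim rings, and move every thermometer probe from its stand to a probe tube of its own on the heater, dropped in stem-down until its head rests on the tube. When all are in, press the three keys fully down one at a time, smallest first, then the medium one, then the largest, letting each spring back before the next. Leave the tray, beaker and jar where they are, and finish with all the vials and probes still in place.

Things in the scene. Friction and masses are not known exactly. Their poses are not given: they have to be found in the camera images.
- heater: block heater, fixed: white box 215 (x) x 270 (y) x 70 mm tall, origin at the middle of its underside, keys along the edge facing the robot (-x). On its flat top six steel rings, 12 mm tall, walls 3 mm, 64 mm apart: rear row of three wide (bore 43 mm), 58 mm in front of it three slim (bore 33 mm). At its right end (-y) two upright probe tubes, outer diameter 26, bore 14, 85 mm tall.
- wide_ring0 (a point): wide ring, left (+y) of the rear row: centre of the ring, on the heater's top, where a vial's underside rests; axes as the heater
- slim_ring0 (a point): slim ring, left (+y) of the front row: centre of the ring, on the heater's top, where a vial's underside rests; axes as the heater
- wide_ring1 (a point): wide ring, middle of the rear row: centre of the ring, on the heater's top, where a vial's underside rests; axes as the heater
- slim_ring1 (a point): slim ring, middle of the front row: centre of the ring, on the heater's top, where a vial's underside rests; axes as the heater
- wide_ring2 (a point): wide ring, right (-y) of the rear row: centre of the ring, on the heater's top, where a vial's underside rests; axes as the heater
- slim_ring2 (a point): slim ring, right (-y) of the front row: centre of the ring, on the heater's top, where a vial's underside rests; axes as the heater
- well0 (a point): probe tube farther from the robot: centre of its mouth, 85 mm above the bench
- well1 (a point): probe tube nearer to the robot: centre of its mouth, 85 mm above the bench
- wide0: wide vial: capped amber glass cylinder with white cap and heavy steel foot, diameter 36 mm, 50 mm tall, stands on the bench; origin at the centre of its underside, z up its axis. May be absent (None)
- wide1: wide vial: capped amber glass cylinder with white cap and heavy steel foot, diameter 36 mm, 50 mm tall, stands on the bench; origin at the centre of its underside, z up its axis. May be absent (None)
- wide2: wide vial: capped amber glass cylinder with white cap and heavy steel foot, diameter 36 mm, 50 mm tall, stands on the bench; origin at the centre of its underside, z up its axis. May be absent (None)
- slim0: slim vial: capped amber glass cylinder with white cap and heavy steel foot, diameter 26 mm, 45 mm tall, stands on the bench; origin at the centre of its underside, z up its axis. May be absent (None)
- slim1: slim vial: capped amber glass cylinder with white cap and heavy steel foot, diameter 26 mm, 45 mm tall, stands on the bench; origin at the centre of its underside, z up its axis. May be absent (None)
- slim2: slim vial: capped amber glass cylinder with white cap and heavy steel foot, diameter 26 mm, 45 mm tall, stands on the bench; origin at the centre of its underside, z up its axis. May be absent (None)
- stand: white storage stand for probes, fixed, 55 (x) x 120 (y) x 80 mm tall with two vertical through holes of 13 mm at y = +32 and -32 mm; origin at the centre of its underside
- probe0: pen thermometer probe, hanging upright in the stand: thin steel stem, diameter 8 mm, 70 mm long, under a grey cylindrical head, diameter 24 mm, 45 mm tall; origin at the stem's lower tip, z up its axis: the head spans z = 70 to 115 mm. May be absent (None)
- probe1: pen thermometer probe, hanging upright in the stand: thin steel stem, diameter 8 mm, 70 mm long, under a grey cylindrical head, diameter 24 mm, 45 mm tall; origin at the stem's lower tip, z up its axis: the head spans z = 70 to 115 mm. May be absent (None)
- key_small (a joint): smallest key (radius 10 mm), left (+y), round white spring push button in a black surround on the heater's top along the edge nearest the robot, centre of its top at x -76, y 75, z 92 mm in the heater's frame: 0 when up, 0.006 m fully down; about 5 N to press down fully, springs back
- key_medium (a joint): medium key (radius 14 mm), middle, round white spring push button in a black surround on the heater's top along the edge nearest the robot, centre of its top at x -76, y 8, z 92 mm in the heater's frame: 0 when up, 0.006 m fully down; about 5 N to press down fully, springs back
- key_large (a joint): largest key (radius 18 mm), right (-y), round white spring push button in a black surround on the heater's top along the edge nearest the robot, centre of its top at x -76, y -67, z 92 mm in the heater's frame: 0 when up, 0.006 m fully down; about 5 N to press down fully, springs back
- glove_tray: bystander: open green plastic tray 100 x 150 x 45 mm, origin under its centre; leave alone
- beaker: bystander: white ceramic beaker, radius 35 mm, 80 mm tall, origin under its centre; leave alone
- reagent_jar: bystander: closed jar, radius 30 mm, 85 mm tall, origin under its centre; leave alone
Things that resemble listed ones, but are neither listed nor needed, are in the scene too. What is shaped like the wide0 but black or red is not meant.

How it is judged:
By the outcome, as a careful person would: the job done as asked, in the order asked, and still so for the second after the job is handed in, with the robot touching nothing.
Of wide0, wide1, wide2, slim0, slim1, slim2 only 4 to 6 are there at a start; the rules pass over those that are not, and their reading is None.
Of probe0, probe1 only 1 to 2 are there at a start; the rules pass over those that are not, and their reading is None.
At some moment in a run one of wide0, wide1, wide2, slim0, slim1, slim2 may be knocked a few centimetres aside while the robot is not near it.
It also fails if it takes over 210 s, if anything falls off the work surface, if the arm or the gripper's body presses on something with over 40 N, if the wrist force passes 120 N, or if a joint passes its speed limit or range.

## Working session

There is one attempt and no reset: what is moved stays moved. The work goes in short steps, Python scripts to look and compute and a shell command to move; the robot and the scene stay as the last step left them, time stands still between calls to the robot, and variables do not carry over. Pictures are saved under pics/ and viewed, at most 14 in all, crops included, and the job is handed in when it is done.

```bash
ls; mkdir -p pics
python3 - <<'E'
from bench import ctrl
import cv2,numpy as np
for n in("top","side"):
    c=ctrl.camera(n); cv2.imwrite(f"pics/{n}0.png",c["color"][:,:,::-1]); np.savez(f"/tmp/{n}0.npz",**c); print(n,c["K"].round(1).tolist(),c["pose"].round(3).tolist())
print(ctrl.get_obs())
E
```

```text
pics
top [[478.5, 0.0, 325.4], [0.0, 478.5, 238.5], [0.0, 0.0, 1.0]] [[0.02, -0.998, 0.057, 0.476], [-1.0, -0.019, 0.015, -0.071], [-0.014, -0.057, -0.998, 0.973], [0.0, 0.0, 0.0, 1.0]]
side [[606.4, 0.0, 322.6], [0.0, 606.4, 236.5], [0.0, 0.0, 1.0]] [[0.591, -0.537, 0.602, -0.254], [-0.806, -0.372, 0.46, -0.676], [-0.023, -0.757, -0.653, 0.946], [0.0, 0.0, 0.0, 1.0]]
{'time_s': 0.1, 'q': array([-1.34230244e+00,  1.81478132e-01,  1.60792037e+00,  5.98113798e-06,
        1.35379097e+00, -2.06301396e-01]), 'dq': array([ 1.28101688e-03, -1.56608437e-03, -2.33657387e-03,  8.80769759e-04,
        6.41836633e-05, -1.56758377e-03]), 'joint_efforts': array([ 1.61620446e-04, -4.45876336e+01, -3.52236879e+01, -3.61255225e-04,
        4.20495504e-03, -2.41981394e-05]), 'eef_pos': array([ 0.24210819, -0.52100673,  0.23846186]), 'eef_rot': array([-7.98390382e-04,  9.76461884e-01,  2.15688553e-01, -5.93940485e-06]), 'wrist_force': array([ 0.47967359, -0.89579667,  0.8458286 ]), 'torque': array([-0.03252582, -0.03292198, -0.03296033]), 'grasp_force': 0.0, 'opening': 1.0008302979580281}
```

View pics/top0.png

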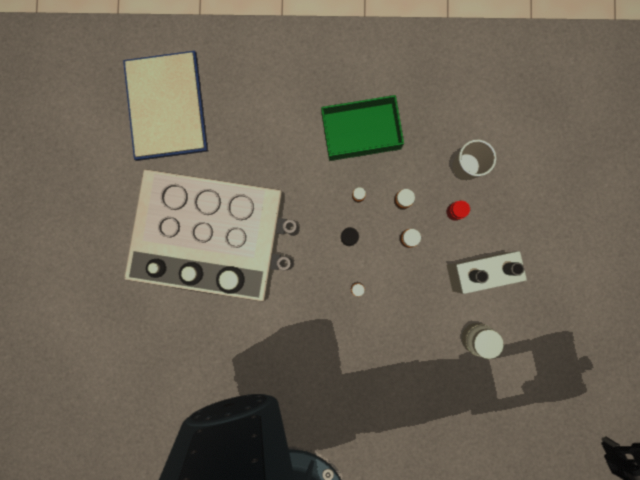

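View pics/side0.png

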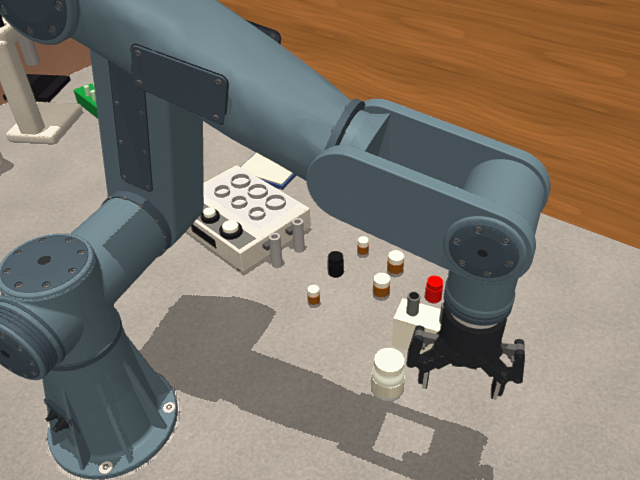

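Top view: white caps at (359,194) and (358,290) are slim, at (405,198) and (411,238) wide. The black one (349,237) and red one (459,210) are decoys. Probes sit in the stand at (478,276) and (513,268); the heater is at left with its tubes at (290,227) and (285,263).

```bash
cat > h.py <<'E'
import numpy as np,cv2
from scipy.spatial.transform import Rotation as R
def ray(c,uv):
    d=np.linalg.inv(c["K"])@np.array([uv[0],uv[1],1.]); return c["pose"][:3,3],c["pose"][:3,:3]@d
def onz(c,uv,z):
    o,d=ray(c,uv); return (o+d*(z-o[2])/d[2])[:3]
def tri(c1,u1,c2,u2):
    (a,d),(b,e)=ray(c1,u1),ray(c2,u2)
    s=np.linalg.lstsq(np.c_[d,-e],b-a,rcond=None)[0]; p,q=a+d*s[0],b+e*s[1]
    return (p+q)/2,np.linalg.norm(p-q)
def cloud(c):
    v,u=np.mgrid[:480,:640]; z=c["range_z"]
    P=np.stack([u,v,np.ones_like(u)],-1)@np.linalg.inv(c["K"]).T*z[...,None]
    P=P@c["pose"][:3,:3].T+c["pose"][:3,3]; P[z==0]=np.nan; return P
def blobs(m,lo=15,hi=1e5):
    n,l,s,ce=cv2.connectedComponentsWithStats(m.astype(np.uint8),connectivity=4)
    return [(ce[i],s[i,4],l==i) for i in range(1,n) if lo<=s[i,4]<=hi]
def white(c,v=140):
    h=cv2.cvtColor(c["color"],cv2.COLOR_RGB2HSV); return (h[...,1]<60)&(h[...,2]>v)
E
python3 - <<'E'
from h import *
t=dict(np.load("/tmp/top0.npz")); s=dict(np.load("/tmp/side0.npz"))
for n,c in(("top",t),("side",s)):
    P=cloud(c); z=P[...,2]
    print(n,"bench z",np.nanmedian(z[300:330,300:320] if n=="top" else z[420:440,250:300]))
    for ce,a,l in blobs(white(c)):
        print(n,ce.round(1),a,P[l].mean(0).round(3),np.nanpercentile(z[l],[10,50,90]).round(3))
E
```

```text
top bench z 0.0010635476808441569
top [143.1   4.8] 207 [ 1.434  0.652 -0.748] [-0.754 -0.749 -0.743]
top [307.    6.1] 315 [nan nan nan] [-0.754 -0.749 -0.743]
top [471.7   8.3] 247 [ 1.436 -0.568 -0.749] [-0.755 -0.749 -0.744]
top [635.    9.9] 54 [ 1.437 -1.165 -0.749] [-0.754 -0.748 -0.744]
top [150.1  66.2] 205 [0.878 0.311 0.017] [0.014 0.017 0.019]
top [128.7  84.7] 34 [0.838 0.353 0.017] [0.016 0.017 0.019]
top [144.2  83.8] 44 [0.841 0.322 0.017] [0.015 0.016 0.019]
top [137.1  84.8] 38 [0.839 0.336 0.017] [0.014 0.017 0.019]
top [142.   95.1] 29 [0.817 0.325 0.017] [0.015 0.017 0.019]
top [159.4 122.7] 24 [0.761 0.287 0.017] [0.015 0.017 0.02 ]
top [151.9 130.5] 25 [0.744 0.302 0.016] [0.014 0.016 0.018]
top [156.2 137.2] 15 [0.73  0.292 0.017] [0.014 0.017 0.019]
top [473.5 160.1] 448 [nan nan nan] [0.004 0.008 0.082]
top [199.5 143.9] 29 [0.718 0.203 0.017] [0.015 0.017 0.018]
top [206.3 225.9] 10519 [nan nan nan] [0.069 0.071 0.073]
top [174.5 196.8] 349 [nan nan nan] [0.069 0.071 0.074]
top [359.2 192.8] 114 [ 0.619 -0.121  0.046] [0.044 0.046 0.048]
top [405.9 196.8] 2
[... 1079 characters left out ...]
 ]
side [212.6 223.9] 20 [0.445 0.172 0.072] [0.069 0.072 0.075]
side [ 15.9 309.4] 121 [-0.067 -0.029  0.371] [0.366 0.372 0.374]
side [ 30.1 307.7] 47 [-0.054 -0.039  0.369] [0.365 0.369 0.372]
side [477.  325.7] 64 [ 0.217 -0.536  0.409] [0.407 0.409 0.411]
side [  7.4 329.4] 40 [-0.091 -0.046  0.366] [0.362 0.367 0.37 ]
side [426.3 348.2] 46 [ 0.447 -0.382  0.023] [0.008 0.024 0.036]
side [505.7 360. ] 86 [ 0.523 -0.513  0.004] [-0.002  0.001  0.003]
side [ 31.3 435. ] 6019 [nan nan nan] [-0.001  0.001  0.012]
side [150.3 436. ] 1061 [nan nan nan] [0.012 0.014 0.017]
side [247.1 449.6] 12765 [nan nan nan] [-0.001  0.001  0.003]
side [402.2 436.9] 1850 [nan nan nan] [-0.001  0.001  0.003]
```

Run:
```python
import cv2
a=cv2.imread("pics/top0.png")[155:315,120:310]; b=cv2.imread("pics/side0.png")[150:320,180:450]
cv2.imwrite("pics/c1.png",cv2.resize(a,None,fx=3.5,fy=3.5,interpolation=cv2.INTER_CUBIC))
cv2.imwrite("pics/c2.png",cv2.resize(b,None,fx=2.9,fy=2.9,interpolation=cv2.INTER_CUBIC))
```

```text
(no output)
```

View pics/c2.png

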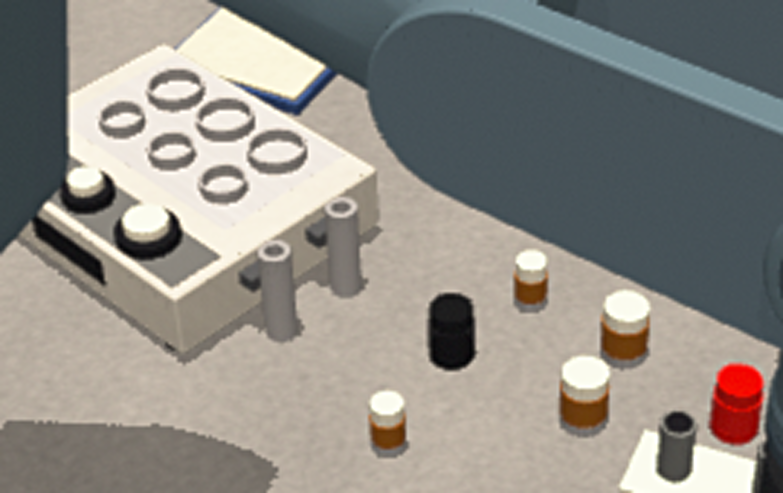

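The crop confirms four amber, white-capped vials: two slim at side (363,240) and (313,291), two wide at (396,258) and (382,281). The black and red ones are decoys. Next I'll localise everything.

```bash
cat > m.py <<'E'
from h import *
def caps(t):
    P=cloud(t); z=P[...,2]; w=white(t,130); out=[]
    for ce,a,l in blobs(w&(z>.038)&(z<.058),40,600):
        zz=np.median(z[l]); m=l&(abs(z-zz)<.006)
        (u,v),r=cv2.minEnclosingCircle(np.argwhere(m)[:,::-1].astype(np.float32))
        vu=np.argwhere(m)[:,::-1].mean(0); p=onz(t,vu,zz); D=2*np.sqrt(a/np.pi)*(.973-zz)/478.5
        if p[1]<.03: out.append((p,D,vu))
    return out
def circ(p):
    A=np.c_[2*p,np.ones(len(p))]; s=np.linalg.lstsq(A,(p**2).sum(1),rcond=None)[0]; return s[:2],np.sqrt(s[2]+s[:2]@s[:2])
E
cat > loc.py <<'E'
from m import *
t=dict(np.load("/tmp/top0.npz")); s=dict(np.load("/tmp/side0.npz"))
P=cloud(t); z=P[...,2]
for p,D,uv in caps(t): print("cap",p.round(4),"D",round(D,4),uv.round(1))
S=cloud(s); m=white(s,130)&(S[...,2]>.042)&(S[...,2]<.056)&(S[...,1]<.03)&(S[...,0]>.3)
for ce,a,l in blobs(m,30,600): print("side cap",ce.round(1),a,np.nanmedian(S[l],0).round(4),np.nanmax(S[l][:,2]).round(3))
K=[]
for ce,a,l in blobs(white(t,130)&(z>.087)&(z<.1)&(P[...,0]<.53)&(P[...,1]>.05),20,600):
    K.append(onz(t,ce,np.median(z[l]))); print("key",K[-1].round(4),a,ce)
m=(z>.0775)&(z<.088)&(P[...,1]>0)&(P[...,1]<.3)&(P[...,0]>.5)&(P[...,0]<.7)
Rg=[]
for ce,a,l in blobs(cv2.dilate(m.astype(np.uint8),np.ones((2,2))),15,400):
    l=l&m; q=P[l]; c,r=circ(q[:,:2]); print("ring",ce.round(1),l.sum(),c.round(4),r.round(4),np.median(q[:,2]).round(4))
    if .012<r<.027: Rg.append(c)
m=(z>.075)&(z<.095)&(P[...,1]<.06)&(P[...,1]>-.03)&(P[...,0]<.6)&(P[...,0]>.4)
for ce,a,l in blobs(m,10,400):
    q=P[l]; c,r=circ(q[:,:2]); print("tube?",ce.round(1),a,q[:,:2].mean(0).round(4),c.round(4),r.round(4),np.median(q[:,2]).round(4))
m=(z>.11)&(z<.14)&(P[...,0]>.3)&(P[...,1]<-.2)
for ce,a,l in blobs(m,30,600):
    zz=np.percentile(z[l],80); l&=abs(z-zz)<.008; uv=np.argwhere(l)[:,::-1].mean(0); print("probe",onz(t,uv,zz).round(4),a,uv,zz.round(4))
m=(z>.07)&(z<.09)&(P[...,0]>.3)&(P[...,0]<.56)&(P[...,1]<-.25)
for ce,a,l in blobs(m,300,3000): print("stand",ce,a,cv2.minAreaRect(P[l][:,:2].astype(np.float32)),np.median(z[l]))
K=sorted(K,key=lambda p:-p[1])
Kh=np.array([[-.076,.075],[-.076,.008],[-.076,-.067]]); K=np.array(K)[:,:2]
# rigid fit on keys
a,b=Kh-Kh.mean(0),K-K.mean(0); th=np.arctan2((a[:,0]*b[:,1]-a[:,1]*b[:,0]).sum(),(a*b).sum())
Rm=np.array([[np.cos(th),-np.sin(th)],[np.sin(th),np.cos(th)]]); T=K.mean(0)-Rm@Kh.mean(0)
print("yaw",th,"T",T,"res",(Kh@Rm.T+T-K).round(4).tolist())
print("rings in heater",((np.array(Rg)-T)@Rm).round(4).tolist())
E
python3 loc.py
```

```text
cap [ 0.6191 -0.1209  0.0459] D 0.0233 [359.1 192.8]
cap [ 0.6118 -0.211   0.0509] D 0.0328 [405.8 197. ]
cap [ 0.5342 -0.2234  0.0509] D 0.0333 [411.8 237.1]
cap [ 0.431  -0.1213  0.0462] D 0.0236 [357.8 289.7]
side cap [362.5 240. ] 67 [ 0.6186 -0.1223  0.0453] 0.049
side cap [395.6 256.5] 166 [ 0.6088 -0.2139  0.0504] 0.055
side cap [381.4 279.4] 183 [ 0.5317 -0.2264  0.0503] 0.055
side cap [313.  289.1] 85 [ 0.431  -0.1237  0.046 ] 0.049
side cap [402.3 331.9] 97 [ 0.4356 -0.3336  0.0491] 0.056
side cap [387.  382.1] 198 [ 0.3159 -0.3736  0.0491] 0.056
key [0.4657 0.2602 0.093 ] 75 [152.64       267.74666667]
key [0.4567 0.1938 0.0931] 155 [188.21935484 273.36129032]
key [0.4468 0.1195 0.0931] 269 [228.24163569 279.58364312]
ring [174.  196.8] 159 [0.6006 0.2306] 0.0228 0.0821
ring [207. 202.] 158 [0.592  0.1672] 0.0228 0.0827
ring [240.4 207. ] 145 [0.5835 0.1039] 0.0227 0.0827
ring [168.6 227. ] 124 [0.5433 0.2382] 0.0178 0.0828
ring [289.2 226.5] 93 [0.5484 0.0106] 0.01 0.0856
ring [201.9 232.1] 121 [0.5349 0.175 ] 0.0178 0.0825
ring [235.3 237.4] 114 [0.5262 0.1117] 0.0178 0.0826
tube? [289.5 226.1] 114 [0.5482 0.0099] [0.5483 0.0099] 0.0102 0.0856
tube? [283.6 262.9] 113 [0.4795 0.0192] [0.4795 0.0193] 0.0102 0.0855
probe [ 0.4775 -0.395   0.1271] 180 [516.67741935 268.6516129 ] 0.1271
probe [ 0.4633 -0.3329  0.1278] 171 [481.27333333 276.02      ] 0.1278
stand [488.58156028 272.07801418] 1551 ((0.47030365467071533, -0.3653307557106018), (0.05522072687745094, 0.12200260907411575), 13.105238914489746) 0.08096226995115463
stand [487.33240223 343.29050279] 716 ((0.3398543894290924, -0.35907697677612305), (0.05200020968914032, 0.0524144321680069), 28.388776779174805) 0.0857408651353957
yaw -0.13357988849382083 T [0.53105715 0.17576671] res [[-0.0, 0.0], [0.0001, -0.0], [-0.0, -0.0]]
rings in heater [[0.0616, 0.0637], [0.0615, -0.0004], [0.0615, -0.0642], [0.0038, 0.0635], [0.0039, -0.0002], [0.0037, -0.0642]]
```

View pics/c1.png

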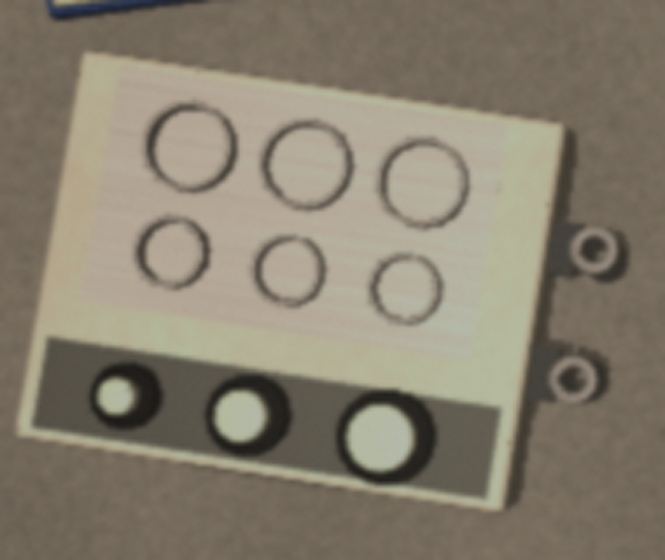

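```bash
cat > hf.py <<'E'
import numpy as np
from bench import ctrl
th=-.1336; Rm=np.array([[np.cos(th),-np.sin(th)],[np.sin(th),np.cos(th)]]); T=np.array([.5311,.1758])
H=lambda p:(np.asarray(p)[:2]-T)@Rm
def st():
    o=ctrl.get_obs(); q=o["eef_rot"]; from scipy.spatial.transform import Rotation as R
    m=R.from_quat([*q[1:],q[0]]).as_matrix(); print("t",round(o["time_s"],2),"tcp heater mm",(H(o["eef_pos"])*1e3).round(1),"z",(o["eef_pos"][2]*1e3).round(1),"xaxis yaw err",np.arctan2(m[1,0],m[0,0])-th,"zz",m[2,2].round(5),"F",o["wrist_force"].round(1),"open",o["opening"],"grip",o["grasp_force"])
def go(p,z):  # shares from here to world xy p, height z
    o=ctrl.get_obs(); d=(H(p)-H(o["eef_pos"])); print("shares",(np.array([d[0],-d[1],o["eef_pos"][2]-z])/.2).round(4))
E
python3 - <<'E'
from hf import *
for n,p in dict(slimA=(.6191,-.1209),wideA=(.6118,-.211),wideB=(.5342,-.2234),slimB=(.431,-.1213),pr0=(.4775,-.395),pr1=(.4633,-.3329),well0=(.5483,.0102),well1=(.4795,.0193),w0=(.6006,.2306),w2=(.5835,.1039),s0=(.5433,.2382),s2=(.5262,.1117)).items(): print(n,(H(p)*1e3).round(1))
E
python3 -m handwheel '[[[0,0,0,0.379],[0,0,0,0.379],[0,0,0,0.379],[0,0,0,0.379],[0,0,0,0.379],[0,0,0,0.379]]]' 50
python3 -c "from hf import *;st();go((.4633,-.3329),.24)"
```

```text
slimA [ 126.7 -282.3]
wideA [ 131.5 -372.6]
wideB [  56.2 -395.2]
slimB [ -59.6 -307.8]
pr0 [  22.9 -572.9]
pr1 [   0.6 -513.2]
well0 [  39.1 -161.8]
well1 [ -30.3 -162. ]
w0 [61.6 63.6]
w2 [ 61.5 -64.3]
s0 [ 3.8 63.5]
s2 [  3.7 -64.2]
time_s: 0.85
eef_pos: [0.2422, -0.5214, 0.2392]
eef_rot: [-0.0, 0.998, -0.066, -0.0]
wrist_force: [0.1, -0.3, 0.3]
opening: 0.583
grasp_force: 0.0
t 0.85 tcp heater mm [-193.5 -729.5] z 239.2 xaxis yaw err 0.0019058880165041814 zz -1.0 F [ 0.1 -0.3  0.3] open 0.5832774269289888 grip 0.0
shares [ 0.9701 -1.0816 -0.0041]
```

```bash
python3 -m handwheel '[[[0.97,-1,0,0],[0.97,-1,0,0],[0.97,-1,0,0],[0.97,-1,0,0],[0.97,-1,0,0],[0.97,-1,0,0],[0.97,-1,0,0]]]' 50 >/dev/null
python3 -m handwheel '[[[0,-0.08,0.3,0],[0,-0.08,0.3,0],[0,-0.08,0.3,0]]]'
python3 - <<'E'
from hf import *
import cv2
st();go((.4633,-.3332),.102)
for n in("top","side"): 
    c=ctrl.camera(n); np.savez(f"/tmp/{n}1.npz",**c); cv2.imwrite(f"pics/{n}1.png",c["color"][:,:,::-1])
E
```

```text
time_s: 2.1
eef_pos: [0.4631, -0.3349, 0.1808]
eef_rot: [0.001, 0.998, -0.067, 0.0]
wrist_force: [0.5, 0.1, 0.0]
opening: 0.585
grasp_force: 0.0
t 2.1 tcp heater mm [   0.7 -515.2] z 180.8 xaxis yaw err -0.001150577968785066 zz -1.0 F [0.5 0.1 0. ] open 0.5851873129135884 grip 0.0
shares [-3.000e-04 -8.500e-03  3.941e-01]
```

View pics/side1.png

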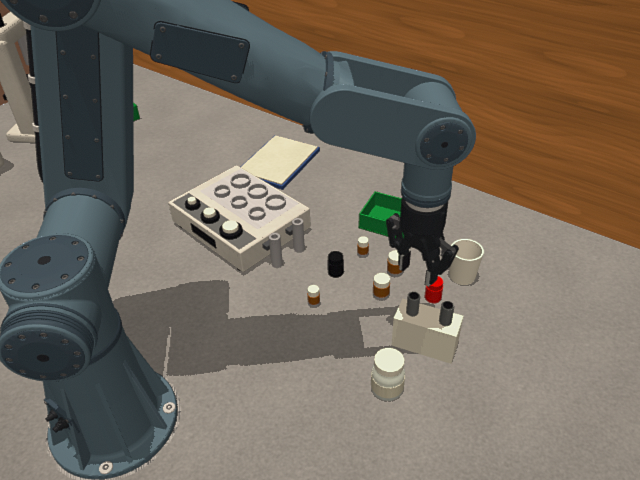

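```bash
python3 -m handwheel '[[[0,0,0.2,0],[0,0,0.394,0],[0,0,0.394,0],[0,0,0.394,0],[0,0,0.394,0]]]'
python3 -m handwheel '[[[0,0,0,0],[0,0,0,0],[0,0,0,0],[0,0,0,0],[0,0,0,0]]]' 0
python3 -c "from hf import *;st()"
python3 -m handwheel '[[[0,0,-0.2,0],[0,0,-0.4,0],[0,0,-0.66,0],[0,0,-0.66,0],[0,0,-0.66,0],[0,0,-0.66,0]]]'
python3 -c "
from hf import *;from h import *;st()
for n in('top','side'):
    c=ctrl.camera(n); np.savez(f'/tmp/{n}2.npz',**c); P=cloud(c)
    for zl in (.145,.16,.175,.19): 
        m=(abs(P[...,2]-zl)<.008)&(abs(P[...,0]-.463)<.02)&(abs(P[...,1]+.333)<.02); print(n,zl,m.sum(),np.median(P[m],0).round(4))
"
```

```text
time_s: 2.82
eef_pos: [0.4645, -0.3347, 0.1031]
eef_rot: [0.002, 0.998, -0.067, 0.002]
wrist_force: [0.8, -0.6, -0.3]
opening: 0.581
grasp_force: 0.0
time_s: 3.45
eef_pos: [0.4639, -0.3339, 0.1018]
eef_rot: [0.001, 0.998, -0.067, 0.001]
wrist_force: [-1.5, 0.5, 6.5]
opening: 0.265
grasp_force: 58.5
t 3.45 tcp heater mm [   1.2 -514.1] z 101.8 xaxis yaw err 3.0707505190213924e-05 zz -1.0 F [-1.5  0.5  6.5] open 0.26529898739833496 grip 58.47962737083435
time_s: 4.2
eef_pos: [0.4625, -0.3325, 0.2306]
eef_rot: [-0.001, 0.998, -0.067, -0.001]
wrist_force: [0.5, 0.1, -0.4]
opening: 0.261
grasp_force: 59.8
t 4.2 tcp heater mm [-3.000e-01 -5.129e+02] z 230.6 xaxis yaw err -3.9804478316418646e-05 zz -0.99999 F [ 0.5  0.1 -0.4] open 0.2611202962696887 grip 59.828224182128906
top 0.145 0 [nan nan nan]
top 0.16 0 [nan nan nan]
top 0.175 0 [nan nan nan]
top 0.19 0 [nan nan nan]
side 0.145 20 [ 0.4598 -0.3346  0.1482]
side 0.16 28 [ 0.459  -0.3351  0.1602]
side 0.175 26 [ 0.4597 -0.3345  0.1745]
side 0.19 30 [ 0.4598 -0.3346  0.1902]
  return _methods._mean(a, axis=axis, dtype=dtype,
  ret = um.true_divide(
```

```bash
python3 -m handwheel '[[[-0.1,-0.3,0,0],[-0.15,-0.6,0,0],[-0.15,-0.88,0,0],[-0.15,-0.88,0,0],[-0.15,-0.88,0,0]]]' >/dev/null
python3 -m handwheel '[[[0,-0.3,0,0],[0,-0.6,0,0],[0,-0.85,0.1,0],[0,-0.875,0.15,0],[0,-0.875,0.15,0],[0,-0.875,0.15,0],[0,-0.875,0.15,0]]]' 
python3 -c "
from hf import *;from h import *;st();go((.4795,.0193),.107)
for n in('top','side'):
    c=ctrl.camera(n); np.savez(f'/tmp/{n}3.npz',**c); P=cloud(c); cv2.imwrite(f'pics/{n}3.png',cv2.resize(c['color'][150:330,150:390,::-1],None,fx=3.3,fy=3.3))
    for zl in (.06,.08,.12,.14,.16): 
        m=(abs(P[...,2]-zl)<.006)&(abs(P[...,0]-.48)<.02)&(abs(P[...,1]-.02)<.02); print(n,zl,m.sum(),np.median(P[m],0).round(4))
" 2>/dev/null
```

```text
time_s: 5.8
eef_pos: [0.4809, 0.0171, 0.2031]
eef_rot: [0.0, 0.998, -0.068, 0.001]
wrist_force: [-0.4, -0.4, -0.2]
opening: 0.264
grasp_force: 59.9
t 5.8 tcp heater mm [ -28.6 -164. ] z 203.1 xaxis yaw err -0.0023001322738757657 zz -1.0 F [-0.4 -0.4 -0.2] open 0.263637484389023 grip 59.89604830741882
shares [-0.0083 -0.01    0.4805]
top 0.06 0 [nan nan nan]
top 0.08 0 [nan nan nan]
top 0.12 0 [nan nan nan]
top 0.14 0 [nan nan nan]
top 0.16 0 [nan nan nan]
side 0.06 59 [0.4722 0.0126 0.0586]
side 0.08 97 [0.4777 0.0161 0.0825]
side 0.12 14 [0.4788 0.0138 0.1233]
side 0.14 19 [0.4792 0.0135 0.1398]
side 0.16 20 [0.4788 0.014  0.1603]
```

View pics/side3.png

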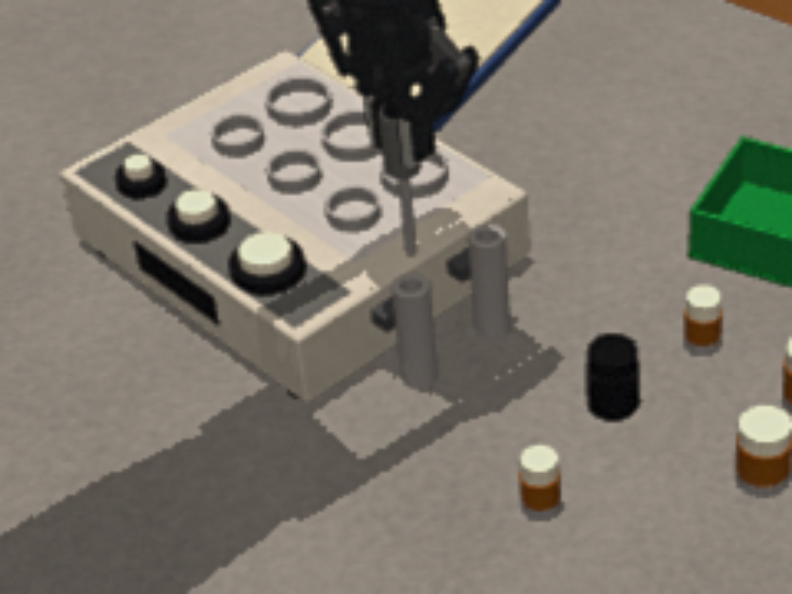

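```bash
python3 -m handwheel '[[[-0.006,-0.014,0,0],[-0.006,-0.014,0,0],[-0.006,-0.014,0.1,0],[-0.006,-0.014,0.19,0],[-0.006,-0.014,0.19,0],[-0.006,-0.014,0.19,0]]]' 
python3 -c "
from hf import *;st();go((.4795,.0193),.108)"
```

```text
time_s: 6.65
eef_pos: [0.4799, 0.0215, 0.1651]
eef_rot: [0.0, 0.998, -0.067, 0.0]
wrist_force: [-0.1, 0.0, 0.3]
opening: 0.26
grasp_force: 59.9
t 6.65 tcp heater mm [ -30.2 -159.7] z 165.1 xaxis yaw err -1.3426430342244888e-06 zz -1.0 F [-0.1  0.   0.3] open 0.26033657041086056 grip 59.88418757915497
shares [-0.0005  0.0112  0.2857]
```

```bash
python3 -m handwheel '[[[0,0.006,0,0],[0,0.006,0.1,0],[0,0.006,0.2,0],[0,0.006,0.28,0],[0,0.006,0.284,0],[0,0.006,0.284,0],[0,0.006,0.284,0]]]' 
python3 -m handwheel '[[[0,0,0,0],[0,0,0,0],[0,0,0,0]]]' 45
python3 -c "
from hf import *;st()"
python3 -m handwheel '[[[0,0,-0.1,0],[0,0,-0.4,0],[0,0,-0.4,0],[0,0,-0.4,0],[0,0,-0.4,0]]]'
python3 -c "
from hf import *;st()"
```

```text
time_s: 7.52
eef_pos: [0.4797, 0.0203, 0.1082]
eef_rot: [0.0, 0.998, -0.067, 0.0]
wrist_force: [-0.3, 0.1, 0.4]
opening: 0.26
grasp_force: 60.3
time_s: 7.9
eef_pos: [0.4794, 0.0203, 0.1078]
eef_rot: [-0.0, 0.998, -0.067, 0.0]
wrist_force: [0.3, 1.2, 0.1]
opening: 0.523
grasp_force: 0.0
t 7.9 tcp heater mm [ -30.5 -161. ] z 107.8 xaxis yaw err -3.72807772445749e-05 zz -1.0 F [0.3 1.2 0.1] open 0.5229350012326274 grip 0.0
time_s: 8.52
eef_pos: [0.4784, 0.0205, 0.1863]
eef_rot: [-0.0, 0.998, -0.067, -0.001]
wrist_force: [0.4, 0.3, 1.2]
opening: 0.526
grasp_force: 0.0
t 8.53 tcp heater mm [ -31.6 -160.9] z 186.3 xaxis yaw err -0.00010481739609696783 zz -1.0 F [0.4 0.3 1.2] open 0.5264919917236898 grip 0.0
```

```bash
python3 -m handwheel '[[[0.1,0.3,0,0],[0.2,0.6,0,0],[0.267,0.9,0,0],[0.267,1,0,0],[0.267,1,0,0]]]' 50 >/dev/null
python3 -m handwheel '[[[0,0.3,0,0],[0,0.6,0,0],[0,0.9,0,0],[0,1,0,0],[0,1,0,0],[0,1,0,0]]]'  >/dev/null
python3 -m handwheel '[[[0,0.06,0,0],[0,0.06,0,0],[0,0.06,0,0],[0,0.06,0,0]]]'
python3 -c "
from hf import *;st();go((.4775,-.3955),.102)"
```

```text
time_s: 10.4
eef_pos: [0.4774, -0.3949, 0.1877]
eef_rot: [-0.0, 0.998, -0.067, -0.0]
wrist_force: [0.0, -0.7, 0.3]
opening: 0.587
grasp_force: 0.0
t 10.4 tcp heater mm [  22.8 -572.8] z 187.7 xaxis yaw err 8.138288522360759e-05 zz -1.0 F [ 0.  -0.7  0.3] open 0.5867629732973036 grip 0.0
shares [0.0008 0.003  0.4284]
```

```bash
python3 -m handwheel '[[[0,0,0.2,0],[0,0,0.43,0],[0,0,0.43,0],[0,0,0.43,0],[0,0,0.43,0]]]' >/dev/null
python3 -m handwheel '[[[0,0,0,0],[0,0,0,0],[0,0,0,0],[0,0,0,0],[0,0,0,0]]]' 0
python3 -m handwheel '[[[0,0,-0.2,0],[0,0,-0.4,0],[0,0,-0.66,0],[0,0,-0.66,0],[0,0,-0.66,0]]]' >/dev/null
python3 -m handwheel '[[[0.05,-0.3,0,0],[0.08,-0.6,0,0],[0.08,-0.9,0,0],[0.08,-1,0,0],[0.08,-1,0,0]]]' >/dev/null
python3 -m handwheel '[[[0,-0.3,0,0],[0,-0.6,0,0],[0,-0.9,0,0],[0,-1,0,0],[0,-1,0,0]]]' 
python3 -m handwheel '[[[0,-0.056,0,0],[0,-0.056,0,0],[0,-0.056,0.1,0],[0,-0.056,0.16,0],[0,-0.056,0.16,0],[0,-0.056,0.16,0]]]' 
python3 -c "
from hf import *;from h import *;st();go((.5483,.0107),.108)
for n in('side','top'):
    c=ctrl.camera(n); np.savez(f'/tmp/{n}4.npz',**c); P=cloud(c); cv2.imwrite(f'pics/{n}4.png',cv2.resize(c['color'][150:330,150:390,::-1],None,fx=3.3,fy=3.3))
    for zl in (.06,.072,.12,.14,.16): 
        m=(abs(P[...,2]-zl)<.006)&(abs(P[...,0]-.548)<.02)&(abs(P[...,1]-.01)<.02); print(n,zl,m.sum(),np.median(P[m],0).round(4))
" 2>/dev/null
```

```text
time_s: 11.65
eef_pos: [0.4779, -0.3958, 0.1032]
eef_rot: [0.001, 0.998, -0.067, 0.001]
wrist_force: [-0.7, 0.5, 6.1]
opening: 0.265
grasp_force: 58.5
time_s: 13.52
eef_pos: [0.5467, -0.0011, 0.2331]
eef_rot: [0.0, 0.998, -0.066, -0.0]
wrist_force: [-0.0, -1.4, -0.6]
opening: 0.26
grasp_force: 59.9
time_s: 14.28
eef_pos: [0.5484, 0.01, 0.2022]
eef_rot: [0.0, 0.998, -0.067, 0.0]
wrist_force: [0.0, -0.2, 0.4]
opening: 0.265
grasp_force: 59.9
t 14.28 tcp heater mm [  39.2 -162.1] z 202.2 xaxis yaw err -0.0004522515256033255 zz -1.0 F [ 0.  -0.2  0.4] open 0.2645684816938752 grip 59.946616888046265
shares [-0.0008 -0.0036  0.471 ]
side 0.06 64 [0.5414 0.0054 0.0589]
side 0.072 50 [0.5412 0.0012 0.0715]
side 0.12 15 [0.5475 0.0058 0.1205]
side 0.14 15 [0.5474 0.006  0.1409]
side 0.16 19 [0.5478 0.0072 0.1592]
top 0.06 0 [nan nan nan]
top 0.072 0 [nan nan nan]
top 0.12 0 [nan nan nan]
top 0.14 0 [nan nan nan]
top 0.16 0 [nan nan nan]
```

View pics/side4.png

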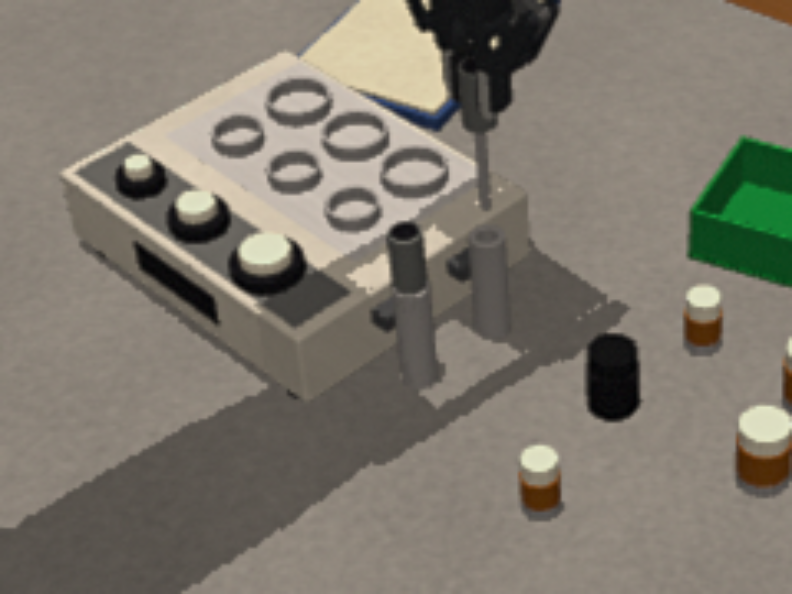

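Probe 1 is seated in the near tube, and the second stem hangs just over the far tube's mouth at crop (487,235).

```bash
python3 -m handwheel '[[[0,-0.008,0,0],[0,-0.008,0,0],[0,-0.008,0.1,0],[0,-0.008,0.18,0],[0,-0.008,0.18,0],[0,-0.008,0.18,0]]]' 
python3 -c "
from hf import *;st();go((.5483,.0107),.109)"
```

```text
time_s: 15.12
eef_pos: [0.5485, 0.0118, 0.1661]
eef_rot: [0.0, 0.998, -0.067, 0.0]
wrist_force: [0.4, 0.1, -0.9]
opening: 0.262
grasp_force: 59.9
t 15.12 tcp heater mm [  39.1 -160.2] z 166.1 xaxis yaw err -7.097947319037456e-05 zz -1.0 F [ 0.4  0.1 -0.9] open 0.26230638752042806 grip 59.914289116859436
shares [-0.0004  0.0056  0.2853]
```

```bash
python3 -m handwheel '[[[0,0.004,0.1,0],[0,0.004,0.2,0],[0,0.004,0.284,0],[0,0.004,0.284,0],[0,0.004,0.284,0],[0,0.004,0.284,0]]]' 
python3 -m handwheel '[[[0,0,0,0],[0,0,0,0],[0,0,0,0]]]' 45 
python3 -m handwheel '[[[0,0,-0.1,0],[0,0,-0.4,0],[0,0,-0.4,0],[0,0,-0.4,0],[0,0,-0.4,0]]]' 60
cat > look.py <<'E'
import sys
from hf import *;from m import *
st()
t=ctrl.camera('top'); np.savez('/tmp/topL.npz',**t)
for p,D,uv in caps(t): print("cap",p.round(4),"heater",(H(p)*1e3).round(1),"D",round(D,4),uv.round(0))
s=ctrl.camera('side'); np.savez('/tmp/sideL.npz',**s); S=cloud(s); m=white(s,130)&(S[...,2]>.042)&(S[...,2]<.056)&(S[...,1]<.03)&(S[...,0]>.4)&(S[...,1]>-.28)
for ce,a,l in blobs(m,30,600): print("side cap",ce.round(1),a,np.nanmedian(S[l],0).round(4))
E
python3 look.py
```

```text
time_s: 15.88
eef_pos: [0.5486, 0.011, 0.1096]
eef_rot: [0.0, 0.998, -0.067, 0.001]
wrist_force: [0.6, -0.1, -0.3]
opening: 0.26
grasp_force: 62.3
time_s: 16.25
eef_pos: [0.5482, 0.0111, 0.109]
eef_rot: [0.0, 0.998, -0.067, 0.0]
wrist_force: [-0.4, 0.7, 0.3]
opening: 0.528
grasp_force: 0.0
time_s: 16.88
eef_pos: [0.5471, 0.0113, 0.1873]
eef_rot: [-0.0, 0.998, -0.067, -0.001]
wrist_force: [0.2, -0.0, -0.4]
opening: 0.705
grasp_force: 0.0
t 16.88 tcp heater mm [  37.8 -160.9] z 187.3 xaxis yaw err -0.00014089871539060828 zz -1.0 F [ 0.2 -0.  -0.4] open 0.7051891768053389 grip 0.0
cap [ 0.6192 -0.1209  0.0456] heater [ 126.8 -282.3] D 0.0234 [359. 193.]
cap [ 0.6118 -0.2107  0.0509] heater [ 131.5 -372.3] D 0.0333 [406. 197.]
cap [ 0.5341 -0.2231  0.051 ] heater [  56.1 -394.9] D 0.0337 [412. 237.]
cap [ 0.431  -0.1213  0.0456] heater [ -59.7 -307.8] D 0.0238 [358. 290.]
side cap [362.8 240.1] 67 [ 0.6186 -0.1239  0.0455]
side cap [395.8 256.1] 152 [ 0.6102 -0.2145  0.0507]
side cap [381.5 279.1] 168 [ 0.532  -0.2262  0.0507]
side cap [312.9 289. ] 81 [ 0.4309 -0.1243  0.0462]
```

```bash
python3 -m handwheel '[[[0.2,0.3,0,0],[0.4,0.6,0,0],[0.46,0.9,0,0],[0.46,1,0,0],[0.46,1,0,0]]]' 65 >/dev/null
python3 -m handwheel '[[[0.002,0.055,0,0],[0.002,0.055,0.3,0],[0.002,0.055,0.5,0],[0.002,0.055,0.5,0],[0.002,0.055,0.5,0]]]'
python3 -c "
from hf import *;st();go((.6118,-.2108),.028)"
```

```text
time_s: 18.23
eef_pos: [0.6127, -0.2102, 0.0906]
eef_rot: [0.0, 0.998, -0.066, 0.001]
wrist_force: [-0.6, -1.3, -0.8]
opening: 0.76
grasp_force: 0.0
t 18.23 tcp heater mm [ 132.3 -371.7] z 90.6 xaxis yaw err 0.0009442175469056568 zz -1.0 F [-0.6 -1.3 -0.8] open 0.7604373343423273 grip 0.0
shares [-0.0041  0.0034  0.3132]
```

```bash
python3 -m handwheel '[[[0,0,0.2,0],[0,0,0.31,0],[0,0,0.31,0],[0,0,0.31,0],[0,0,0.31,0]]]'
python3 -m handwheel '[[[0,0,0,0],[0,0,0,0],[0,0,0,0],[0,0,0,0],[0,0,0,0]]]' 0
python3 -c "
from hf import *;st()"
python3 -m handwheel '[[[0,0,-0.2,0],[0,0,-0.5,0],[0,0,-0.9,0],[0,0,-0.9,0],[0,0,-0.9,0],[0,0,-0.9,0]]]' 
python3 -m handwheel '[[[-0.1,-0.3,0,0],[-0.2,-0.6,0,0],[-0.35,-0.9,0,0],[-0.35,-1,0,0],[-0.35,-1,0,0]]]' >/dev/null
python3 -m handwheel '[[[0,-0.3,0,0],[0,-0.6,0,0],[0,-0.9,0,0],[0,-1,0,0],[0,-1,0,0]]]'  >/dev/null
python3 -m handwheel '[[[0,-0.18,0,0],[0,-0.18,0,0],[0,-0.18,0.1,0],[0,-0.18,0.3,0],[0,-0.18,0.3,0],[0,-0.18,0.3,0],[0,-0.18,0.3,0]]]' 
python3 -c "
from hf import *;st();go((.6006,.2306),.099)"
```

```text
time_s: 18.85
eef_pos: [0.6127, -0.211, 0.0286]
eef_rot: [0.001, 0.998, -0.067, 0.001]
wrist_force: [-0.3, 0.9, 0.7]
opening: 0.763
grasp_force: 0.0
time_s: 19.48
eef_pos: [0.6123, -0.2107, 0.0279]
eef_rot: [0.0, 0.998, -0.067, 0.001]
wrist_force: [-0.6, 0.2, 6.5]
opening: 0.396
grasp_force: 59.9
t 19.48 tcp heater mm [ 131.9 -372.3] z 27.9 xaxis yaw err -0.00011109084636823363 zz -1.0 F [-0.6  0.2  6.5] open 0.3964350606718537 grip 59.87020969390869
time_s: 20.23
eef_pos: [0.6102, -0.2096, 0.2038]
eef_rot: [-0.001, 0.998, -0.067, -0.002]
wrist_force: [0.2, 0.3, -2.3]
opening: 0.392
grasp_force: 60.0
time_s: 22.35
eef_pos: [0.6016, 0.2308, 0.1488]
eef_rot: [-0.0, 0.998, -0.067, 0.001]
wrist_force: [0.1, 0.4, -1.6]
opening: 0.394
grasp_force: 60.6
t 22.35 tcp heater mm [62.5 63.9] z 148.8 xaxis yaw err -0.0005392423945289326 zz -1.0 F [ 0.1  0.4 -1.6] open 0.39401709106300425 grip 60.63257575035095
shares [-0.0047  0.0018  0.2488]
```

```bash
python3 -m handwheel '[[[-0.004,0,0.1,0],[-0.004,0,0.2,0],[-0.004,0,0.245,0],[-0.004,0,0.245,0],[-0.004,0,0.245,0],[-0.004,0,0.245,0]]]' 
python3 -m handwheel '[[[0,0,0,0],[0,0,0,0],[0,0,0,0]]]' 55
python3 -c "
from hf import *;st()"
python3 -m handwheel '[[[0,0,-0.1,0],[0,0,-0.3,0],[0,0,-0.4,0],[0,0,-0.4,0],[0,0,-0.4,0]]]' 
python3 -m handwheel '[[[0,0.3,0,0],[0,0.6,0,0],[0,0.9,0,0],[0,1,0,0],[0,1,0,0]]]' 65  >/dev/null
python3 -m handwheel '[[[0,0.3,0,0],[0,0.6,0,0],[0,0.6,0,0],[0,0.6,0,0]]]'
python3 look.py
```

```text
time_s: 23.1
eef_pos: [0.599, 0.2312, 0.098]
eef_rot: [0.0, 0.998, -0.067, -0.001]
wrist_force: [-4.0, -1.2, 7.1]
opening: 0.394
grasp_force: 61.1
time_s: 23.48
eef_pos: [0.5995, 0.2311, 0.0975]
eef_rot: [0.0, 0.998, -0.067, -0.0]
wrist_force: [-0.2, 0.2, -0.1]
opening: 0.644
grasp_force: 0.0
t 23.48 tcp heater mm [60.4 64. ] z 97.5 xaxis yaw err -0.00013337039194713518 zz -1.0 F [-0.2  0.2 -0.1] open 0.6436524490933831 grip 0.0
time_s: 24.1
eef_pos: [0.5988, 0.231, 0.1767]
eef_rot: [0.0, 0.998, -0.067, -0.001]
wrist_force: [-0.4, 0.8, 0.0]
opening: 0.647
grasp_force: 0.0
time_s: 25.22
eef_pos: [0.557, -0.0845, 0.1773]
eef_rot: [-0.001, 0.998, -0.067, -0.0]
wrist_force: [-0.2, 0.7, -0.5]
opening: 0.765
grasp_force: 0.0
t 25.23 tcp heater mm [  60.4 -254.6] z 177.3 xaxis yaw err 0.00039777025765733165 zz -1.0 F [-0.2  0.7 -0.5] open 0.7646157896476902 grip 0.0
cap [ 0.4792 -0.2397  0.0509] heater [   3.9 -418.7] D 0.0337 [420. 266.]
side cap [362.7 239.6] 59 [ 0.6186 -0.1223  0.0461]
side cap [312.9 288.7] 80 [ 0.4319 -0.1228  0.0459]
side cap [373.9 298. ] 185 [ 0.4776 -0.2429  0.0507]
```

wideB was knocked to (.479,-.240). I'll go for it at its new spot.

```bash
python3 -m handwheel '[[[-0.1,0.3,0,0],[-0.28,0.6,0,0],[-0.28,0.81,0.1,0],[-0.28,0.81,0.3,0],[-0.28,0.81,0.4,0],[-0.28,0.81,0.4,0],[-0.28,0.81,0.4,0]]]' 58 
python3 -c "
from hf import *;st();go((.4792,-.2397),.028)"
```

```text
time_s: 26.2
eef_pos: [0.4809, -0.2385, 0.0988]
eef_rot: [0.0, 0.998, -0.066, 0.001]
wrist_force: [-0.1, 0.6, 0.4]
opening: 0.679
grasp_force: 0.0
t 26.2 tcp heater mm [   5.4 -417.3] z 98.8 xaxis yaw err 0.0016429023377535767 zz -1.0 F [-0.1  0.6  0.4] open 0.6788120219370513 grip 0.0
shares [-0.0074  0.0069  0.3541]
```

```bash
python3 -m handwheel '[[[-0.002,0.003,0.2,0],[-0.002,0.003,0.35,0],[-0.002,0.003,0.35,0],[-0.002,0.003,0.35,0],[-0.002,0.003,0.35,0]]]'
python3 -m handwheel '[[[0,0,0,0],[0,0,0,0],[0,0,0,0],[0,0,0,0],[0,0,0,0]]]' 0
python3 -c "
from hf import *;st()"
python3 -m handwheel '[[[0,0,-0.2,0],[0,0,-0.5,0],[0,0,-0.9,0],[0,0,-0.9,0],[0,0,-0.9,0],[0,0,-0.9,0]]]' 
python3 -m handwheel '[[[0.1,-0.3,0,0],[0.2,-0.6,0,0],[0.285,-0.9,0,0],[0.285,-1,0,0],[0.285,-1,0,0]]]' >/dev/null
python3 -m handwheel '[[[0,-0.3,0,0],[0,-0.6,0,0],[0,-0.77,0,0],[0,-0.77,0,0],[0,-0.77,0.15,0],[0,-0.77,0.3,0],[0,-0.77,0.3,0],[0,-0.77,0.3,0]]]' 
python3 -c "
from hf import *;st();go((.5835,.1039),.099)"
```

```text
time_s: 26.82
eef_pos: [0.4804, -0.2392, 0.0293]
eef_rot: [0.0, 0.998, -0.066, 0.001]
wrist_force: [1.6, 5.6, -1.5]
opening: 0.678
grasp_force: 0.0
time_s: 27.45
eef_pos: [0.4807, -0.2409, 0.03]
eef_rot: [0.001, 0.998, -0.067, 0.001]
wrist_force: [0.5, 2.0, 6.5]
opening: 0.394
grasp_force: 58.9
t 27.45 tcp heater mm [   5.5 -419.7] z 30.0 xaxis yaw err -0.00018950306505857717 zz -0.99999 F [0.5 2.  6.5] open 0.3938701977504616 grip 58.94244611263275
time_s: 28.2
eef_pos: [0.4782, -0.2389, 0.2057]
eef_rot: [-0.001, 0.998, -0.067, -0.002]
wrist_force: [0.3, 0.0, -1.3]
opening: 0.392
grasp_force: 60.0
time_s: 29.82
eef_pos: [0.5835, 0.1024, 0.1484]
eef_rot: [0.0, 0.998, -0.068, 0.0]
wrist_force: [0.5, 0.8, -1.7]
opening: 0.39
grasp_force: 60.5
t 29.82 tcp heater mm [ 61.7 -65.8] z 148.4 xaxis yaw err -0.0015997737347642482 zz -1.0 F [ 0.5  0.8 -1.7] open 0.3896127005983002 grip 60.54893732070923
shares [-0.0008 -0.0076  0.2472]
```

```bash
python3 -m handwheel '[[[0.006,-0.005,0,0],[0.006,-0.005,0.1,0],[0.006,-0.005,0.2,0],[0.006,-0.005,0.24,0],[0.006,-0.005,0.24,0],[0.006,-0.005,0.24,0]]]' 
python3 -m handwheel '[[[0,0,0,0],[0,0,0,0],[0,0,0,0]]]' 55
python3 -c "
from hf import *;st()"
python3 -m handwheel '[[[0,0,-0.1,0],[0,0,-0.3,0],[0,0,-0.5,0],[0,0,-0.5,0],[0,0,-0.5,0]]]' 
python3 look.py
```

```text
time_s: 30.58
eef_pos: [0.5836, 0.1046, 0.1001]
eef_rot: [0.0, 0.998, -0.067, -0.001]
wrist_force: [-4.9, -0.6, 8.5]
opening: 0.391
grasp_force: 61.2
time_s: 30.95
eef_pos: [0.5842, 0.1045, 0.0995]
eef_rot: [0.0, 0.998, -0.067, -0.0]
wrist_force: [0.0, -0.7, 0.1]
opening: 0.646
grasp_force: 0.0
t 30.95 tcp heater mm [ 62.1 -63.6] z 99.5 xaxis yaw err -9.29289534372657e-05 zz -1.0 F [ 0.  -0.7  0.1] open 0.6458622721119207 grip 0.0
time_s: 31.58
eef_pos: [0.5843, 0.1045, 0.2005]
eef_rot: [-0.0, 0.998, -0.067, 0.0]
wrist_force: [0.0, 0.4, -0.8]
opening: 0.64
grasp_force: 0.0
t 31.57 tcp heater mm [ 62.2 -63.6] z 200.5 xaxis yaw err -5.81579042001068e-05 zz -1.0 F [ 0.   0.4 -0.8] open 0.6400057355395274 grip 0.0
cap [ 0.619  -0.121   0.0459] heater [ 126.6 -282.4] D 0.0235 [359. 193.]
cap [ 0.431  -0.1212  0.0458] heater [ -59.6 -307.7] D 0.0237 [358. 290.]
side cap [362.6 240. ] 64 [ 0.618  -0.1227  0.0457]
side cap [312.9 288.8] 80 [ 0.4312 -0.1229  0.0455]
```

```bash
python3 -m handwheel '[[[0.1,0.3,0,0],[0.2,0.6,0,0],[0.32,0.9,0,0],[0.32,1,0,0],[0.32,1,0,0]]]' 55 >/dev/null
python3 -m handwheel '[[[0.002,0.094,0,0],[0.002,0.094,0.3,0],[0.002,0.094,0.6,0],[0.002,0.094,0.6,0],[0.002,0.094,0.6,0]]]'
python3 -c "
from hf import *;st();go((.619,-.121),.025)"
```

```text
time_s: 32.92
eef_pos: [0.6203, -0.1209, 0.0821]
eef_rot: [0.0, 0.998, -0.066, 0.001]
wrist_force: [0.4, -0.0, 1.0]
opening: 0.643
grasp_force: 0.0
t 32.92 tcp heater mm [ 127.9 -282.2] z 82.1 xaxis yaw err 0.000991839461535332 zz -1.0 F [ 0.4 -0.   1. ] open 0.642846957490353 grip 0.0
shares [-0.0063  0.0013  0.2856]
```

```bash
python3 -m handwheel '[[[-0.003,0,0.15,0],[-0.003,0,0.275,0],[-0.003,0,0.275,0],[-0.003,0,0.275,0],[-0.003,0,0.275,0]]]'
python3 -m handwheel '[[[0,0,0,0],[0,0,0,0],[0,0,0,0],[0,0,0,0],[0,0,0,0]]]' 0
python3 -c "
from hf import *;st()"
python3 -m handwheel '[[[0,0,-0.2,0],[0,0,-0.5,0],[0,0,-0.9,0],[0,0,-0.9,0],[0,0,-0.9,0],[0,0,-0.9,0]]]' 
python3 -m handwheel '[[[-0.2,-0.3,0,0],[-0.4,-0.6,0,0],[-0.615,-0.9,0,0],[-0.615,-1,0,0],[-0.615,-1,0,0]]]' >/dev/null
python3 -m handwheel '[[[0,-0.3,0,0],[0,-0.6,0,0],[0,-0.73,0,0],[0,-0.73,0,0],[0,-0.73,0.15,0],[0,-0.73,0.3,0],[0,-0.73,0.3,0],[0,-0.73,0.3,0]]]' 
python3 -c "
from hf import *;st();go((.5433,.2382),.096)"
```

```text
time_s: 33.55
eef_pos: [0.62, -0.1214, 0.0274]
eef_rot: [0.001, 0.998, -0.067, 0.002]
wrist_force: [0.2, 0.1, -0.5]
opening: 0.643
grasp_force: 0.0
time_s: 34.17
eef_pos: [0.619, -0.1211, 0.0259]
eef_rot: [0.0, 0.998, -0.067, 0.001]
wrist_force: [-0.7, 1.0, 6.1]
opening: 0.274
grasp_force: 58.6
t 34.17 tcp heater mm [ 126.7 -282.5] z 25.9 xaxis yaw err -9.82143827022719e-05 zz -1.0 F [-0.7  1.   6.1] open 0.27436796437564187 grip 58.565411614836194
time_s: 34.92
eef_pos: [0.6169, -0.1203, 0.202]
eef_rot: [-0.001, 0.998, -0.067, -0.002]
wrist_force: [0.1, -0.2, -0.9]
opening: 0.273
grasp_force: 59.0
time_s: 36.55
eef_pos: [0.5432, 0.2374, 0.1454]
eef_rot: [0.0, 0.998, -0.067, 0.0]
wrist_force: [0.2, -0.0, -0.7]
opening: 0.271
grasp_force: 59.3
t 36.55 tcp heater mm [ 3.8 62.7] z 145.4 xaxis yaw err -0.0013367947418075066 zz -1.0 F [ 0.2 -0.  -0.7] open 0.27123998323944437 grip 59.264331590384245
shares [ 0.     -0.0039  0.2468]
```

```bash
python3 -m handwheel '[[[0,-0.002,0.1,0],[0,-0.002,0.2,0],[0,-0.002,0.245,0],[0,-0.002,0.245,0],[0,-0.002,0.245,0],[0,-0.002,0.245,0]]]' 
python3 -m handwheel '[[[0,0,0,0],[0,0,0,0],[0,0,0,0]]]' 45
python3 -c "
from hf import *;st()"
python3 -m handwheel '[[[0,0,-0.1,0],[0,0,-0.3,0],[0,0,-0.5,0],[0,0,-0.5,0],[0,0,-0.5,0]]]' 
python3 look.py
```

```text
time_s: 37.3
eef_pos: [0.5424, 0.2388, 0.0959]
eef_rot: [0.0, 0.998, -0.067, -0.0]
wrist_force: [-2.7, -0.9, 5.6]
opening: 0.273
grasp_force: 59.7
time_s: 37.67
eef_pos: [0.5426, 0.2388, 0.0956]
eef_rot: [0.0, 0.998, -0.067, -0.0]
wrist_force: [-0.5, 0.6, 0.4]
opening: 0.529
grasp_force: 0.0
t 37.67 tcp heater mm [ 3. 64.] z 95.6 xaxis yaw err -0.00012979925778575097 zz -1.0 F [-0.5  0.6  0.4] open 0.5294814606350617 grip 0.0
time_s: 38.3
eef_pos: [0.5427, 0.2389, 0.1966]
eef_rot: [-0.0, 0.998, -0.067, 0.0]
wrist_force: [-0.1, 0.1, 0.1]
opening: 0.526
grasp_force: 0.0
t 38.3 tcp heater mm [ 3.1 64. ] z 196.6 xaxis yaw err -4.7750434010340737e-05 zz -1.0 F [-0.1  0.1  0.1] open 0.5255778383513243 grip 0.0
cap [ 0.431  -0.1213  0.0458] heater [ -59.6 -307.8] D 0.0238 [358. 290.]
side cap [313.  288.8] 80 [ 0.4307 -0.123   0.046 ]
```

```bash
python3 -m handwheel '[[[-0.1,0.3,0,0],[-0.2,0.6,0,0],[-0.31,0.9,0,0],[-0.31,1,0,0],[-0.31,1,0,0]]]' 55 >/dev/null
python3 -m handwheel '[[[-0.003,0.3,0,0],[-0.003,0.6,0,0],[-0.003,0.859,0,0],[-0.003,0.859,0.3,0],[-0.003,0.859,0.6,0],[-0.003,0.859,0.6,0],[-0.003,0.859,0.6,0]]]'
python3 -c "
from hf import *;st();go((.431,-.1213),.026)"
```

```text
time_s: 39.9
eef_pos: [0.4323, -0.1212, 0.0773]
eef_rot: [0.0, 0.998, -0.066, 0.001]
wrist_force: [0.6, -0.3, 0.4]
opening: 0.643
grasp_force: 0.0
t 39.9 tcp heater mm [ -58.3 -307.5] z 77.3 xaxis yaw err 0.0010086741279232703 zz -1.0 F [ 0.6 -0.3  0.4] open 0.6434259930335897 grip 0.0
shares [-0.0065  0.0013  0.2566]
```

```bash
python3 -m handwheel '[[[-0.003,0,0.15,0],[-0.003,0,0.25,0],[-0.003,0,0.25,0],[-0.003,0,0.25,0],[-0.003,0,0.25,0]]]'
python3 -m handwheel '[[[0,0,0,0],[0,0,0,0],[0,0,0,0],[0,0,0,0],[0,0,0,0]]]' 0
python3 -c "
from hf import *;st()"
python3 -m handwheel '[[[0,0,-0.2,0],[0,0,-0.5,0],[0,0,-0.9,0],[0,0,-0.9,0],[0,0,-0.9,0],[0,0,-0.9,0]]]' 
python3 -m handwheel '[[[0.1,-0.3,0,0],[0.2,-0.6,0,0],[0.315,-0.9,0,0],[0.315,-1,0,0],[0.315,-1,0,0]]]' >/dev/null
python3 -m handwheel '[[[0,-0.218,0,0],[0,-0.218,0,0],[0,-0.218,0.15,0],[0,-0.218,0.3,0],[0,-0.218,0.3,0],[0,-0.218,0.3,0]]]' 
python3 -c "
from hf import *;st();go((.5262,.1117),.097)"
```

```text
time_s: 40.52
eef_pos: [0.4318, -0.1219, 0.0276]
eef_rot: [0.001, 0.998, -0.067, 0.001]
wrist_force: [0.3, 0.3, 1.5]
opening: 0.642
grasp_force: 0.0
time_s: 41.15
eef_pos: [0.4308, -0.1214, 0.0266]
eef_rot: [0.0, 0.998, -0.067, 0.0]
wrist_force: [-2.4, 1.4, 9.2]
opening: 0.271
grasp_force: 58.4
t 41.15 tcp heater mm [ -59.8 -307.9] z 26.6 xaxis yaw err -9.521785125804483e-05 zz -1.0 F [-2.4  1.4  9.2] open 0.27112086849983025 grip 58.37523128655448
time_s: 41.9
eef_pos: [0.4296, -0.1207, 0.2044]
eef_rot: [-0.001, 0.998, -0.067, -0.001]
wrist_force: [-0.3, -0.7, -0.2]
opening: 0.269
grasp_force: 59.0
time_s: 43.28
eef_pos: [0.5257, 0.1108, 0.1465]
eef_rot: [0.0, 0.998, -0.067, 0.0]
wrist_force: [0.7, 0.3, 0.3]
opening: 0.273
grasp_force: 59.3
t 43.27 tcp heater mm [  3.3 -65.1] z 146.5 xaxis yaw err -0.0011150527412059075 zz -1.0 F [0.7 0.3 0.3] open 0.2727960204694848 grip 59.30986643914366
shares [ 0.0017 -0.0046  0.2477]
```

```bash
python3 -m handwheel '[[[0.002,-0.002,0.1,0],[0.002,-0.002,0.2,0],[0.002,-0.002,0.245,0],[0.002,-0.002,0.245,0],[0.002,-0.002,0.245,0],[0.002,-0.002,0.245,0]]]' 
python3 -m handwheel '[[[0,0,0,0],[0,0,0,0],[0,0,0,0]]]' 45
python3 -c "
from hf import *;st()"
python3 -m handwheel '[[[0,0,-0.1,0],[0,0,-0.3,0],[0,0,-0.5,0],[0,0,-0.5,0],[0,0,-0.5,0]]]' >/dev/null
python3 -m handwheel '[[[0,0.3,0,0],[0,0.6,0,0],[0,0.9,0,0],[0,1,0,0],[0,1,0,0],[0,1,0,0]]]' 0
cat > chk.py <<'E'
import sys
from hf import *; from h import *; st()
out=[]
for n in("top","side"):
    c=ctrl.camera(n); P=cloud(c); hx=(P[...,:2]-T)@Rm; z=P[...,2]
    for nm,q in dict(w0=(61.6,63.6),w2=(61.5,-64.3),s0=(3.8,63.5),s2=(3.7,-64.2),well0=(39.1,-161.8),well1=(-30.3,-162)).items():
        m=(np.hypot(hx[...,0]*1e3-q[0],hx[...,1]*1e3-q[1])<26)&(z>.098)&(z<.135)
        if m.sum()>10:
            m&=z>np.percentile(z[m],90)-.006; print(n,nm,"dxy mm",(np.median(hx[m],0)*1e3-q).round(1),"top z",np.median(z[m]).round(4),m.sum())
    cv2.imwrite(f"pics/{n}{sys.argv[1]}.png",c["color"][:,:,::-1])
E
python3 chk.py 5
```

```text
time_s: 44.02
eef_pos: [0.5263, 0.1121, 0.0976]
eef_rot: [-0.0, 0.998, -0.067, 0.001]
wrist_force: [-0.2, -0.4, -0.1]
opening: 0.277
grasp_force: 59.6
time_s: 44.4
eef_pos: [0.5259, 0.1122, 0.097]
eef_rot: [-0.0, 0.998, -0.067, 0.0]
wrist_force: [-0.4, 0.2, -0.1]
opening: 0.526
grasp_force: 0.0
t 44.4 tcp heater mm [  3.3 -63.8] z 97.0 xaxis yaw err -8.158726496212965e-05 zz -1.0 F [-0.4  0.2 -0.1] open 0.5264003175698356 grip 0.0
time_s: 45.78
eef_pos: [0.4986, -0.0852, 0.1958]
eef_rot: [-0.001, 0.998, -0.067, -0.001]
wrist_force: [-0.6, 0.2, 0.1]
opening: 0.0
grasp_force: 0.0
t 45.77 tcp heater mm [   2.6 -263. ] z 195.8 xaxis yaw err 9.209529050563381e-06 zz -1.0 F [-0.6  0.2  0.1] open 0.00045632128976081965 grip 0.0
top w0 dxy mm [-2.1 -1. ] top z 0.121 276
top w2 dxy mm [-1.4  0.3] top z 0.121 273
top s0 dxy mm [-0.4 -0.5] top z 0.116 137
top s2 dxy mm [-0.1 -0.5] top z 0.1159 137
side w0 dxy mm [-2.5 -3.9] top z 0.1211 102
side w2 dxy mm [-1.8 -2.8] top z 0.1207 123
side s0 dxy mm [ 0.6 -1.2] top z 0.1158 56
side s2 dxy mm [ 0.2 -2.8] top z 0.116 64
side well0 dxy mm [-0.2 -2.2] top z 0.1311 68
side well1 dxy mm [-2.6 -2.3] top z 0.1311 77
```

View pics/side5.png

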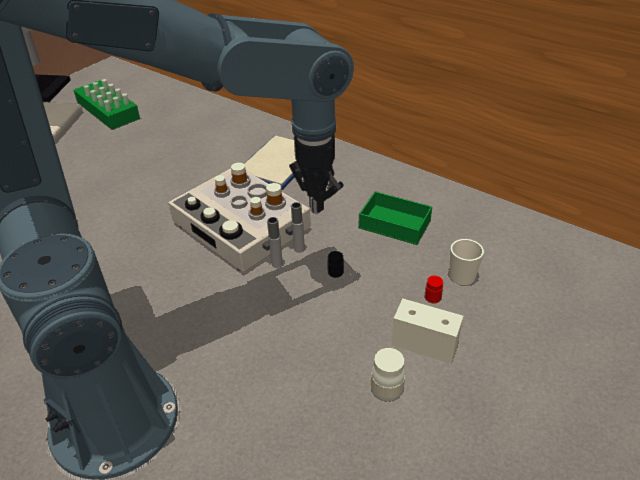

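View pics/top5.png

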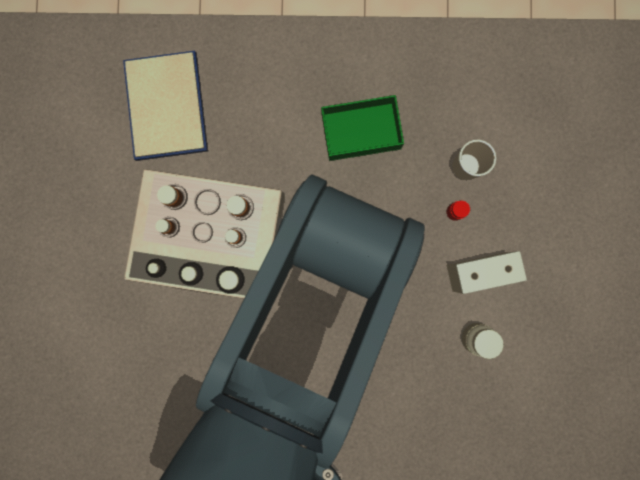

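All four vials and both probes are in place: vial tops are 50 and 45 mm above the heater's top, head tops at 130 mm. The bench holds only decoys and bystanders. Before the keys, I'll check the surround height.

Run:
```python
from hf import *; from h import *
for f in ("/tmp/top0.npz","/tmp/side4.npz"):
    c=dict(np.load(f)); P=cloud(c); hx=((P[...,:2]-T)@Rm)*1e3; z=P[...,2]
    for q in ((-76,75),(-76,8),(-76,-67)):
        r=np.hypot(hx[...,0]-q[0],hx[...,1]-q[1]); print(f,q,[(a,np.nanmedian(z[(r>=a)&(r<a+2)]).round(4)) for a in range(6,32,2)])
go(T+Rm@np.array([-.076,.075]),.12)
```

```text
/tmp/top0.npz (-76, 75) [(6, np.float64(0.0927)), (8, np.float64(0.0906)), (10, np.float64(0.0829)), (12, np.float64(0.0832)), (14, np.float64(0.0832)), (16, np.float64(0.0806)), (18, np.float64(0.0717)), (20, np.float64(0.0717)), (22, np.float64(0.0712)), (24, np.float64(0.0713)), (26, np.float64(0.0713)), (28, np.float64(0.0712)), (30, np.float64(0.0713))]
/tmp/top0.npz (-76, 8) [(6, np.float64(0.0934)), (8, np.float64(0.0931)), (10, np.float64(0.0932)), (12, np.float64(0.0909)), (14, np.float64(0.0833)), (16, np.float64(0.0831)), (18, np.float64(0.0831)), (20, np.float64(0.0811)), (22, np.float64(0.0717)), (24, np.float64(0.0713)), (26, np.float64(0.0716)), (28, np.float64(0.0713)), (30, np.float64(0.0713))]
/tmp/top0.npz (-76, -67) [(6, np.float64(0.0933)), (8, np.float64(0.0936)), (10, np.float64(0.0932)), (12, np.float64(0.0927)), (14, np.float64(0.0933)), (16, np.float64(0.0908)), (18, np.float64(0.0833)), (20, np.float64(0.083)), (22, np.float64(0.083)), (24, np.float64(0.0818)), (26, np.float64(0.0712)), (28, np.float64(0.0713)), (30, np.float64(0.0709))]
/tmp/side4.npz (-76
[... 393 characters left out ...]
 np.float64(0.0906)), (10, np.float64(0.0927)), (12, np.float64(0.0886)), (14, np.float64(0.0845)), (16, np.float64(0.0825)), (18, np.float64(0.0792)), (20, np.float64(0.0787)), (22, np.float64(0.0747)), (24, np.float64(0.0707)), (26, np.float64(0.0707)), (28, np.float64(0.068)), (30, np.float64(0.0565))]
/tmp/side4.npz (-76, -67) [(6, np.float64(0.0939)), (8, np.float64(0.093)), (10, np.float64(0.0939)), (12, np.float64(0.0928)), (14, np.float64(0.0914)), (16, np.float64(0.0901)), (18, np.float64(0.0849)), (20, np.float64(0.0828)), (22, np.float64(0.0807)), (24, np.float64(0.077)), (26, np.float64(0.0723)), (28, np.float64(0.0656)), (30, np.float64(0.0515))]
shares [-0.3945 -1.6883  0.3816]
```

```bash
python3 -m handwheel '[[[-0.2,-0.3,0,0],[-0.395,-0.6,0,0],[-0.395,-0.9,0,0],[-0.395,-1,0,0],[-0.395,-1,0,0]]]' 0 >/dev/null
python3 -m handwheel '[[[0,-0.3,0,0],[0,-0.6,0,0],[0,-0.69,0,0],[0,-0.69,0.2,0],[0,-0.69,0.4,0],[0,-0.69,0.45,0],[0,-0.69,0.45,0],[0,-0.69,0.45,0],[0,-0.69,0.45,0]]]'
python3 -c "
from hf import *;st()"
```

```text
time_s: 47.62
eef_pos: [0.4671, 0.2596, 0.1085]
eef_rot: [-0.0, 0.998, -0.067, 0.001]
wrist_force: [-0.0, -0.1, 0.1]
opening: -0.0
grasp_force: 0.0
t 47.62 tcp heater mm [-74.6  74.5] z 108.5 xaxis yaw err -0.0002779221365018236 zz -1.0 F [-0.  -0.1  0.1] open -0.0004021853881810162 grip 0.0
```

```bash
python3 -m handwheel '[[[0,0,0.03,0],[0,0,0.05,0],[0,0,0.05,0],[0,0,0.05,0]]]'
python3 -m handwheel '[[[0,0,0.01,0],[0,0,0.02,0],[0,0,0.02,0],[0,0,0.02,0]]]'
python3 -m handwheel '[[[0,0,0.01,0],[0,0,0.01,0],[0,0,0.01,0]]]'
```

```text
time_s: 48.12
eef_pos: [0.4662, 0.2595, 0.0972]
eef_rot: [-0.0, 0.998, -0.067, 0.0]
wrist_force: [0.7, 0.7, 2.5]
opening: 0.002
grasp_force: 1.5
time_s: 48.62
eef_pos: [0.4663, 0.2596, 0.0939]
eef_rot: [-0.0, 0.998, -0.067, 0.0]
wrist_force: [-2.7, -1.2, 12.1]
opening: -0.0
grasp_force: 5.9
time_s: 49.0
eef_pos: [0.4664, 0.2596, 0.0937]
eef_rot: [0.0, 0.998, -0.067, 0.0]
wrist_force: [-8.3, -3.8, 27.4]
opening: 0.001
grasp_force: 13.2
```

Hard stop at 27 N, so the small key is fully down. Release it, then press the medium key.

```bash
python3 -m handwheel '[[[0,0,-0.05,0],[0,0,-0.13,0],[0,0,-0.13,0],[0,0,-0.13,0]]]'
python3 -m handwheel '[[[0,0.2,0,0],[0,0.335,0,0],[0,0.335,0,0],[0,0.335,0,0],[0,0.335,0.06,0],[0,0.335,0.09,0],[0,0.335,0.11,0],[0,0.335,0.12,0],[0,0.335,0.12,0],[0,0.335,0.12,0]]]'
python3 -m handwheel '[[[0,0,0.005,0],[0,0,0.005,0],[0,0,0.005,0]]]'
python3 -c "
from hf import *;st()"
```

```text
time_s: 49.5
eef_pos: [0.4655, 0.2593, 0.1164]
eef_rot: [0.0, 0.998, -0.067, -0.0]
wrist_force: [-0.1, 0.1, 0.5]
opening: -0.003
grasp_force: 0.0
time_s: 50.75
eef_pos: [0.4566, 0.1936, 0.0939]
eef_rot: [-0.0, 0.998, -0.067, -0.001]
wrist_force: [-7.5, 0.2, 14.6]
opening: -0.002
grasp_force: 7.1
time_s: 51.12
eef_pos: [0.4566, 0.1936, 0.0937]
eef_rot: [-0.0, 0.998, -0.066, -0.001]
wrist_force: [-10.8, -0.8, 23.0]
opening: 0.003
grasp_force: 11.1
t 51.12 tcp heater mm [-76.2   7.7] z 93.7 xaxis yaw err 0.0005528321460437913 zz -1.0 F [-10.8  -0.8  23. ] open 0.0032482020735157854 grip 11.146017047285568
```

```bash
python3 -m handwheel '[[[0,0,-0.05,0],[0,0,-0.125,0],[0,0,-0.125,0],[0,0,-0.125,0]]]'
python3 -m handwheel '[[[0,0.2,0,0],[0,0.375,0,0],[0,0.375,0,0],[0,0.375,0,0],[0,0.375,0.06,0],[0,0.375,0.09,0],[0,0.375,0.11,0],[0,0.375,0.12,0],[0,0.375,0.12,0],[0,0.375,0.12,0]]]'
python3 -m handwheel '[[[0,0,0.005,0],[0,0,0.005,0],[0,0,0.005,0]]]'
python3 -c "
from hf import *;st()"
python3 -m handwheel '[[[0,0,-0.05,0],[0,0,-0.3,0],[0,0,-0.6,0],[0,0,-0.6,0],[0,0,-0.6,0]]]' >/dev/null
python3 -m handwheel '[[[0,0.3,0,0],[0,0.6,0,0],[0,0.9,0,0],[0,1,0,0],[0,1,0,0],[0,1,0,0]]]' 
python3 chk.py 6
```

```text
time_s: 51.62
eef_pos: [0.4569, 0.193, 0.1167]
eef_rot: [0.0, 0.998, -0.067, -0.0]
wrist_force: [0.7, -0.0, -0.1]
opening: 0.003
grasp_force: 0.0
time_s: 52.88
eef_pos: [0.4466, 0.1194, 0.0939]
eef_rot: [-0.0, 0.998, -0.067, -0.001]
wrist_force: [-6.7, 2.0, 15.1]
opening: 0.004
grasp_force: 7.8
time_s: 53.25
eef_pos: [0.4467, 0.1193, 0.0937]
eef_rot: [-0.0, 0.998, -0.066, -0.001]
wrist_force: [-10.5, 1.6, 25.2]
opening: 0.004
grasp_force: 12.3
t 53.25 tcp heater mm [-76.2 -67.2] z 93.7 xaxis yaw err 0.0006106627370267015 zz -1.0 F [-10.5   1.6  25.2] open 0.004208201228164585 grip 12.335722832358442
time_s: 54.62
eef_pos: [0.4197, -0.0786, 0.2107]
eef_rot: [-0.001, 0.998, -0.067, -0.001]
wrist_force: [-0.6, -0.1, 0.0]
opening: 0.001
grasp_force: 0.0
t 54.62 tcp heater mm [ -76.5 -267. ] z 210.7 xaxis yaw err 1.6295973815139142e-05 zz -1.0 F [-0.6 -0.1  0. ] open 0.000635215516024899 grip 0.0
top w0 dxy mm [-2.1 -1. ] top z 0.1212 273
top w2 dxy mm [-1.7  0.5] top z 0.1211 272
top s0 dxy mm [-0.5 -0.1] top z 0.1158 138
top s2 dxy mm [-0.2 -0.5] top z 0.1161 137
top well0 dxy mm [-0.1  0.4] top z 0.1318 138
top well1 dxy mm [-0.6  0.2] top z 0.1313 133
side w0 dxy mm [-2.9 -2.3] top z 0.1204 105
side w2 dxy mm [-11.1 -12.1] top z 0.1212 3
side s0 dxy mm [-0.4 -3. ] top z 0.1157 60
side s2 dxy mm [ 0.5 -2.1] top z 0.1153 63
side well0 dxy mm [  0.7 -10.9] top z 0.1139 16
side well1 dxy mm [-1.8 -2.5] top z 0.131 72
```

View pics/side6.png

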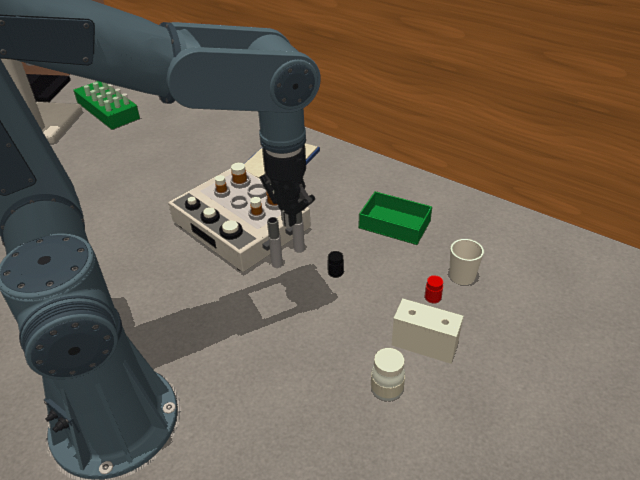

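All vials and probes are still in place and the robot is touching nothing, so I'm handing in.

```bash
python3 -c "from bench import ctrl; print(ctrl.hand_in())"
```

```text
the job is handed in; nothing more can be done
None
```

Job handed in after about 55 s: all four vials stand in matching rings, both probes are seated in the tubes, and the keys were pressed fully down small, medium, then large, with tray, beaker and jar untouched; one wide vial was knocked aside during the run and I picked it up from its new spot.

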